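# Ready a jar carrier for the steriliser: clip on the tray, cap backed off a quarter turn

## Robot

A 6-joint arm with a two-finger parallel gripper is mounted at the origin on the work surface. World frame = base frame: x ahead of the robot, y to its left, z up, the work surface at z = 0. Lengths are in m, angles in degrees, forces in N, time in s.
With the tool pointing down it reaches from about 0.35 to 0.875 m from the base axis. Payload 4.2 kg.
Tool frame: the origin (TCP) lies at the very end of the fingers, on their centre line; the grasp point (between the pads) lies 19 mm behind it; z points along the fingers, y is the line along which they close (so a half turn about z gives the same grasp; the last joint's range is limited). The gripper opens to 87 mm and grips with 3 to 60 N. Pads are 19 mm wide; open, the fingers measure 117 mm over their backs; the gripper's body (75 mm by 190 mm) begins 51 mm behind the grasp point.
Start: joints at [-53.48, 22.042, 0.453, 0, -68.411, -14.817], TCP at [0.231, -0.581, 0.223] pointing down, gripper open.
Joint ranges: [-179.83, 179.83], [-69.29, 118.12], [-61.27, 80.66], [-181.25, 117.63], [-171.15, -9.14], [-177.46, 177.46]. Speed limits (degrees/s): [159.86, 159.86, 180, 180, 180, 180].

## Interface

Orientations are given as a 3x3 rotation matrix whose columns are the frame's x, y, z axes.
In Python, from station import sense, cams, r gives the robot as it stands. The module is installed in compiled form; this text tells all that it offers.
- The arm moves only by the tool step_arm, never from a script. Its argument "targets" is text: rows parted by semicolons, each of 4 numbers parted by spaces: the shift along the tool's x, y, z in cm, then the turn about the tool's z in degrees. In form: x y z turn; .... A call has 1 to 12 rows; each row shifts and turns the commanded pose from where the row before left it, along the tool's axes as they then stand; what a row does not reach is not made up. A row lasts 1/12 s, in which the tool goes at most 41.7 mm and 7.16 degrees, less where a joint would pass 70% of its speed; a pose out of reach is approached as far as the arm can. A call with a gripper value outside its range is refused whole. "claw" is the finger opening in cm, from 0 to 8.7, set as the call begins (left out, the last holds). The fingers move at their own pace and stop on an object; the grip force is fixed at half the most. Time passes only in rows, so rows that do not move let the fingers close. It gives the time, the measured TCP pose, the force, the opening and the grip force at its end, in the units of the state.
- sense(): the state, without advancing time (a new reading comes with each control period).
- cams.capture(name): name is "scene" or "top" or "wrist"; returns a dict with "frame" (420x560x3 uint8, blue, green, red), "vertical_fov" (degrees; the focal length in pixels is half the picture's height over the tangent of half this angle, whatever the lens; pixels are square), "cx", "cy" (the principal point, pixels), "eye" and "rotation" of the camera in the world; the wrist camera has in their place "tool_from_camera" (4x4, takes a point from camera to tool coordinates, whose origin is the TCP and whose axes are the flange's). Camera axes: x right, y down, z forward; pixel columns grow to the right and rows downward; lengths in m; the calibration is good to about 2 mm. A picture is of the moment at which its call begins: read the wrist's pose just before it. There is no depth.
- r.finish_job(): hands the job in; it is judged then, once.
The state is a dict: "time_s": time; "joints": joint angles; "joint_velocities": joint speeds; "effort": joint torques, N m; "tcp_pos": TCP position; "ee_rot": TCP orientation; "wrist_force": force on the tool from outside, world axes, zero at the start; "moment": the same for the moment, N m; "gripper_width": opening from 0.0 (shut) to 1.0 (fully open); "gripper_force": force on a finger pad.
Only numpy, scipy, OpenCV 4.12 (cv2) and the standard library are available. Lean on these libraries where they do the work, as an engineer would, in place of code of your own. Each camera call takes 0.05 s, during which the arm holds its last target. There are 200 camera calls.

## Task

Get this carrier tray ready for the steriliser: first take the sprung red clip off its stand and snap it well down onto the white plate in the middle of the tray's front edge, and let go of it. Then screw the orange cap of the amber jar clockwise until it bottoms out, back it off a quarter turn so the jar can vent, and finish while still holding the cap still there in the gripper: do not let go. Leave the two black-capped jars and the dropper bottle where they stand.

Things in the scene. Friction and masses are not known exactly. Their poses are not given: they have to be found in the camera images.
- tray: Black fixed carrier tray, 200 (x) by 350 (y) by 45 mm high, walls and floor 5 mm thick. Origin: centre of its underside, on the bench; z up. Its front wall, centred at x = -97.5 mm, faces the robot. The amber jar and the two black-capped jars stand in it in a row along y (at x = 20 mm, 110 mm apart), in any order.
- clip_place (a point): Middle of the top of the tray's front wall, at mid-thickness, 45 mm above the bench; axes as the tray's (x across the wall and into the tray, y along the wall, z up). A white plate, 80 mm long along the wall and covering the wall's upper 30 mm, shows the place.
- stand: Fixed grey stand, base 60 (x) by 70 (y) by 10 mm, with an upright aluminium plate 5 mm thick (along x) and 44 mm wide (along y) on its middle whose top edge is 55 mm above the bench. Origin: centre of its underside; z up. It stands left or right of the tray.
- clip: Loose sprung clip, 40 g, like a clothes peg standing jaws down, clamped at the start on the top edge of the stand's plate. Origin: centre of its pivot tube (10 mm thick, 24 mm along y); x is the direction in which it is squeezed and opens; z up. Two steel jaws, 20 mm wide, reach 28 mm below the origin. Fully down on an edge, the tube rests on it, origin 5 mm above the edge. Let go, it stays there.
- clip_grip (a point): Point midway between the clip's two red handles, 24 mm above its origin, axes as the clip's. The handles are 22 mm wide along y, reach to about 8 mm above this point, and splay outwards: 35 mm over their outsides here when clamped on a 5 mm edge. Squeeze them together along x to open the jaws.
- clip_jaw_far (a joint): Opening of the clip's +x jaw in rad (the other moves alike): 0 when clamped on a 5 mm edge, 0.28 at the stop, fully open: the handles are then parallel, 20 mm over their outsides, and the mouth about 20 mm wide. The spring needs about 9 N at the handles to reach the stop; released on a 5 mm edge it pinches with about 4 N.
- jar: The amber glass jar, fixed in the tray (it cannot turn or slide), 56 mm in diameter, sides 60 mm high, sloping shoulder to 72 mm, cap above. Origin: centre of its underside, 5 mm above the bench; z up. A white mark on its shoulder and side points along its +x.
- cap: Orange ribbed screw cap on the amber jar, 48 mm in diameter, 22 mm high, already started on the thread. Origin: centre of its lower rim, on the jar's axis, 73 mm above the jar's origin when bottomed out; it rises 4 mm per turn unscrewed. This frame does not turn with the cap (see cap_turn). Nothing but the jar's shoulder is within 70 mm of the axis at the cap's height.
- cap_turn (a joint): Turn of the orange cap in rad: 0 is bottomed out against a hard stop; positive is unscrewed, anticlockwise seen from above. It starts between 2.2 and 3.6. Friction about 0.1 N m; it stays where it is left. A white line on the cap, from its centre to the rim and down the side, stands over the white mark on the jar when the cap is bottomed out.
- jar_green: Loose jar in the tray, green label and black cap, 56 mm in diameter, 95 mm high; origin: centre of its underside. Leave alone.
- jar_blue: Loose jar in the tray, blue label and black cap, 56 mm in diameter, 95 mm high; origin: centre of its underside. Leave alone.
- dropper: Loose amber dropper bottle, 38 mm in diameter, 102 mm high, on the bench on the side of the tray away from the stand; origin: centre of its underside. Leave alone.
Not all that is in view belongs to the job. Of the things like the clip, leave any that is blue, purple or turquoise; of the rest the larger one is meant.

How it is judged (in metres and radians):
On the way, in this order (a step that is already met when the one before it is completed fails the run):
1. the clip is clamped well down on the white plate of the tray's front edge and let go (x of clip in the frame of clip_place between -0.006 and 0.006 m and y of clip in the frame of clip_place between -0.045 and 0.045 m and z of clip in the frame of clip_place between 0 and 0.013 m and angle between clip's own z axis and vertical below 0.35 rad and contact force between clip and tray above 1 N and contact force between the fingers and clip below 0.1 N), for 0.2 s.
2. the orange cap is bottomed out (value of joint cap_turn below 0.1 rad), for 0.1 s.
At the end, for the whole second after the job is handed in: Clip, untouched, pinching the front edge on the white plate (within 45 mm of its middle, 13 mm of the edge, 20 degrees of upright); orange cap, bottomed out before (within 0.1 rad), 1.57 +- 0.30 rad off the stop, still, gripped with over 3 N; bystanders within 20 mm of their starts (all of step 1 and value of joint cap_turn between 1.27 and 1.87 rad and velocity of joint cap_turn between -0.05 and 0.05 rad/s and contact force between the fingers and cap above 3 N and distance of each of jar_green, jar_blue, dropper from where it was at the start of the episode below 0.02 m); the arm keeps its last pose, push and grip.
It fails at once if a black-capped jar or the dropper bottle is shifted more than 20 mm or tipped (distance of any of jar_green, jar_blue, dropper from where it was at the start of the episode above 0.02 m or angle between any of jar_green, jar_blue, dropper's own z axis and vertical above 0.35 rad).
It also fails if it takes over 67 s, if anything falls off the work surface, if the arm or the gripper's body presses on something with over 40 N, if the wrist force passes 120 N, or if a joint passes its speed limit or range.

## Working session

There is one attempt and no reset: what is moved stays moved. The work goes in short steps, Python scripts to look and compute and a tool call to move; the robot and the scene stay as the last step left them, time stands still between calls to the robot, and variables do not carry over. Pictures are saved under pics/ and viewed, at most 10 in all, crops included, and the job is handed in when it is done.

Besides the shell and the picture viewer there is one more tool, called after "Emit:" as name(argument=value, ...) on one line, values as JSON. step_arm: Moves the arm, as the interface text tells. Its arguments: {"type":"object","properties":{"targets":{"type":"string"},"claw":{"type":"number"}},"required":["targets"]}

```bash
ls; mkdir -p pics
cat > h.py <<'E'
import numpy as np, cv2, json
from station import sense, cams, r
def cap(name, fn=None):
    s=sense(); c=cams.capture(name); f=c["frame"]
    if fn: cv2.imwrite("pics/"+fn,f)
    if name=="wrist":
        T=np.array(c["tool_from_camera"]); R=np.array(s["ee_rot"]).reshape(3,3)
        c["eye"]=R@T[:3,3]+np.array(s["tcp_pos"]); c["rotation"]=R@T[:3,:3]
    c["eye"]=np.array(c["eye"]);c["rotation"]=np.array(c["rotation"]).reshape(3,3)
    c["f"]=f.shape[0]/2/np.tan(np.radians(c["vertical_fov"])/2)
    return c
def ray(c,u,v):
    return c["rotation"]@np.array([(u-c["cx"])/c["f"],(v-c["cy"])/c["f"],1])
def atz(c,u,v,z):
    d=ray(c,u,v); return c["eye"]+d*(z-c["eye"][2])/d[2]
def proj(c,p):
    q=c["rotation"].T@(np.array(p)-c["eye"]); return c["f"]*q[0]/q[2]+c["cx"],c["f"]*q[1]/q[2]+c["cy"]
E
python3 - <<'E'
from h import *
a=cap("scene","s0.png"); b=cap("top","t0.png")
for c in(a,b): print(c["f"],c["cx"],c["cy"],c["eye"].round(3),c["rotation"].round(3).tolist())
s=sense(); print(s["time_s"],s["tcp_pos"],s["ee_rot"],s["gripper_width"],s["wrist_force"])
E
```

```text
pics
477.9325416465673 281.69949021700023 204.96793668516742 [ 0.995 -0.643  0.792] [[0.786, 0.405, -0.467], [0.618, -0.526, 0.584], [-0.009, -0.748, -0.664]]
402.5527976925537 277.69342617024336 209.04837556035986 [ 0.352 -0.038  0.979] [[0.027, -0.985, 0.171], [-1.0, -0.025, 0.01], [-0.006, -0.171, -0.985]]
0.1 [ 0.23091907 -0.58018872  0.22156416] [[-9.29182235e-01 -3.69620975e-01 -8.41604500e-04]
 [-3.69621915e-01  9.29180491e-01  1.80390692e-03]
 [ 1.15240647e-04  1.98723373e-03 -9.99998019e-01]] 1.0007871140375315 [ 0.47711539  0.71065981 -1.02987812]
```

View pics/s0.png

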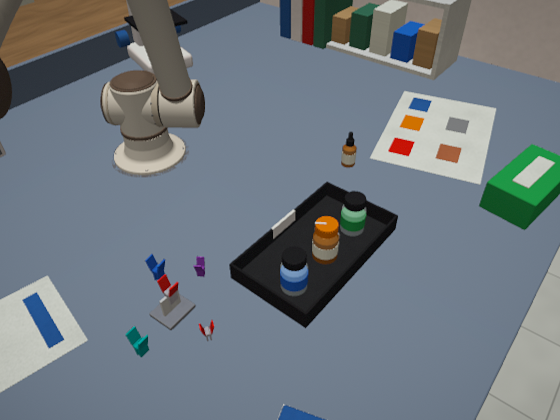

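View pics/t0.png

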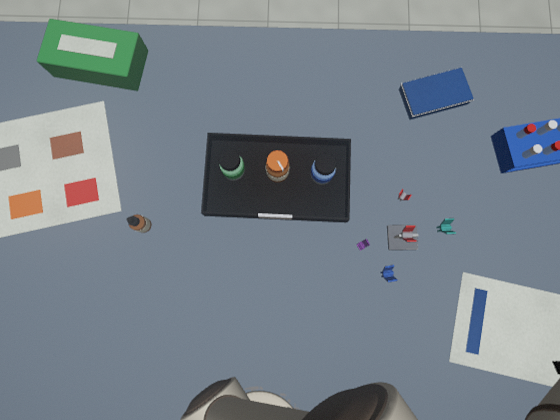

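Top view shows the tray corners at about (208,134), (351,137), (349,221), (203,216), with the orange cap at (277,160) and the white plate at (275,216). Clip candidates in the top view:
- red on the stand (408,234)
- small red (404,196)
- turquoise (446,227)
- blue (389,273)
- purple (364,244)

The choice is the larger red one on the stand. I'll check it in a close crop.

Run:
```python
from h import *
t=cv2.imread("pics/t0.png"); s=cv2.imread("pics/s0.png")
a=cv2.resize(t[175:290,345:465],None,fx=5,fy=5,interpolation=cv2.INTER_CUBIC)[:, :]
b=cv2.resize(t[125:230,195:360],None,fx=4.8,fy=4.8,interpolation=cv2.INTER_CUBIC)
cv2.imwrite("pics/a.png",a); cv2.imwrite("pics/b.png",b)
c=cap("top")
for n,u,v,z in [("cornerBL",208,134,.045),("cornerBR",351,137,.045),("FR",349,221,.045),("FL",203,216,.045),("plate",275,216,.045),("clip",408,234,.06),("small",404,196,.02),("teal",446,227,.03),("blue",389,273,.03),("purple",364,244,.02),("dropper",143,225,0.02),("cap",277,158,.1)]: print(n,atz(c,u,v,z).round(4))
```

```text
cornerBL [0.6956 0.1462 0.045 ]
cornerBR [ 0.6966 -0.2018  0.045 ]
FR [ 0.4904 -0.1962  0.045 ]
FL [0.4933 0.1466 0.045 ]
plate [ 0.4977 -0.0227  0.045 ]
clip [ 0.4616 -0.3284  0.06  ]
small [ 0.5589 -0.334   0.02  ]
teal [ 0.4842 -0.4282  0.03  ]
blue [ 0.3728 -0.2912  0.03  ]
purple [ 0.4397 -0.2359  0.02  ]
dropper [0.4715 0.2948 0.02  ]
cap [ 0.6223 -0.0244  0.1   ]
```

View pics/a.png

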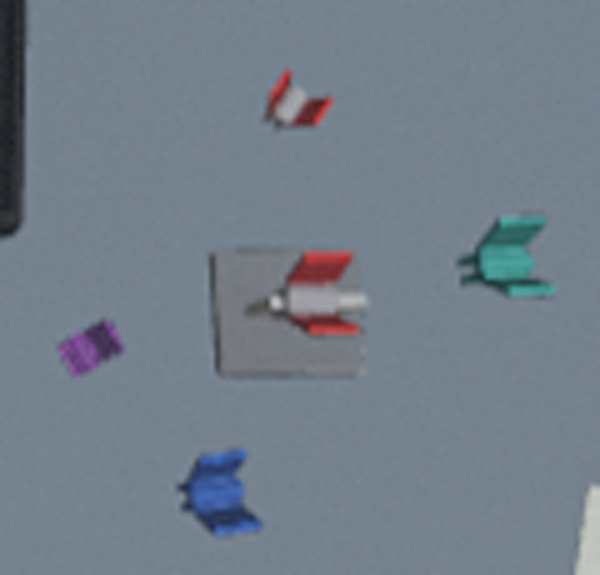

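View pics/b.png

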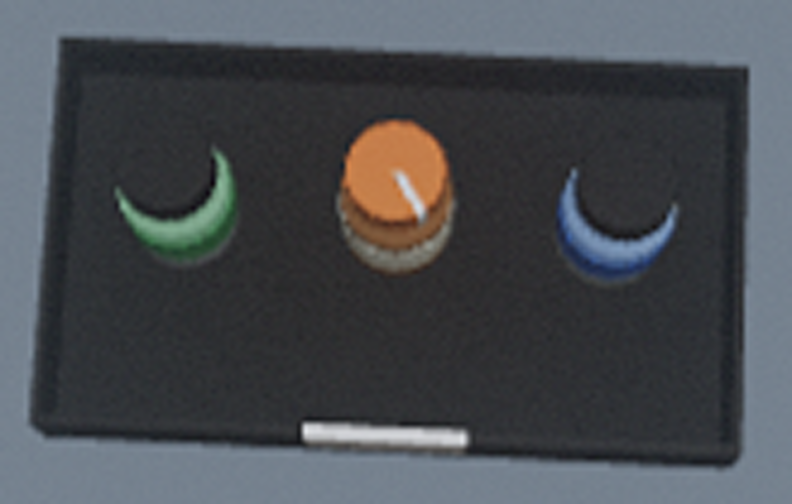

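The crop confirms the large red clip clamped on the stand at top-view (408,235). Its handles are at crop (321,268) and (330,326), one above the other, so the squeeze is along world x. In the tray crop, the front corners are (33,432) and (740,462), the plate runs 302–468, and the cap top is centred at (395,170) with its line pointing to (422,220).

Run:
```python
from h import *
c=cap("top")
A=lambda x,y:(345+x/5-.4,175+y/5-.4); B=lambda x,y:(195+x/4.8-.4,125+y/4.8-.4)
for n,p,z in [("FL",B(33,420),.045),("FR",B(740,452),.045),("BL",B(62,38),.045),("BR",B(748,68),.045),("pl",B(302,424),.045),("pr",B(468,432),.045),("cap",B(395,170),.102),("capedge",B(422,220),.102),
 ("st1",A(213,254),.01),("st2",A(361,252),.01),("st3",A(363,375),.01),("st4",A(220,376),.01),("plateTopL",A(272,303),.055),("plateTopR",A(366,299),.055),("h+",A(318,255),.09),("h-",A(325,333),.09)]:
  q=atz(c,*p,z); print(n,q.round(4))
s=cv2.imread("pics/s0.png")
x=cv2.resize(s[180:300,230:390],None,fx=5,fy=5,interpolation=cv2.INTER_CUBIC); cv2.imwrite("pics/c.png",x)
w=cams.capture("wrist"); print(np.array(w["tool_from_camera"]).round(3).tolist(),w["vertical_fov"])
```

```text
FL [0.5025 0.1507 0.045 ]
FR [ 0.4956 -0.1957  0.045 ]
BL [0.6994 0.1476 0.045 ]
BR [ 0.6921 -0.2004  0.045 ]
pl [0.504  0.0187 0.045 ]
pr [ 0.5021 -0.0627  0.045 ]
cap [ 0.6169 -0.0243  0.102 ]
capedge [ 0.593  -0.0376  0.102 ]
st1 [ 0.4872 -0.2945  0.01  ]
st2 [ 0.49   -0.3661  0.01  ]
st3 [ 0.4305 -0.3651  0.01  ]
st4 [ 0.4282 -0.2967  0.01  ]
plateTopL [ 0.4589 -0.3093  0.055 ]
plateTopR [ 0.4619 -0.3525  0.055 ]
h+ [ 0.4768 -0.3199  0.09  ]
h- [ 0.4422 -0.322   0.09  ]
[[0.0, -0.969, -0.246, 0.067], [1.0, 0.0, 0.001, -0.001], [-0.001, -0.246, 0.969, -0.162], [0.0, 0.0, 0.0, 1.0]] 64.6457782581365
```

View pics/c.png

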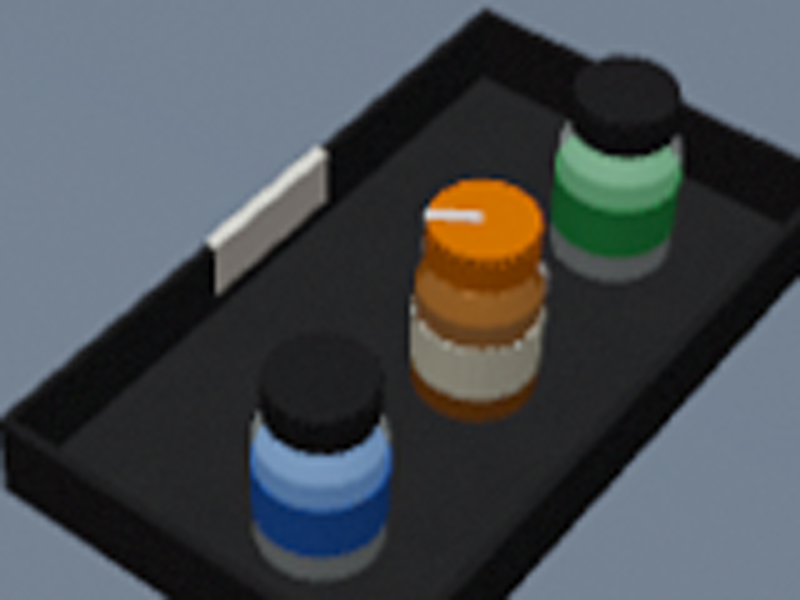

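The scene crop shows the cap line pointing left at (425,213). A whitish trace at the right limb of the shoulder (543,275) suggests the jar mark is at azimuth about +30°. I'm moving above the clip now.

Emit:
step_arm(targets="-3.07 1.52 0 0;-3.07 1.52 0 0;-3.07 1.52 0 0;-3.07 1.52 0 0;-3.07 1.52 0 0;-3.07 1.52 0 0;-3.07 1.52 0 0;-3.07 1.52 0 0;-3.07 1.52 0 0;-3.07 1.52 0 0", claw=8.0)

```text
time_s: 1.08
tcp_pos: [0.461, -0.3244, 0.2226]
ee_rot: [[-0.929, -0.37, 0.0], [-0.37, 0.929, 0.0], [-0.0, -0.0, -1.0]]
wrist_force: [0.6, -0.5, -0.4]
gripper_width: 0.921
gripper_force: 0.0
```

Emit:
step_arm(targets="0 0 0 -7.03;0 0 0 -7.03;0 0 0 -7.03;0 0 0 -7.03;0 0 0 -7.03;0 0 0 -7.03;0 0 0 -7.03;0 0 0 -7.03;0 0 0 -7.03;0 0 0 -7.03;0 0 0 0")

```text
time_s: 2.0
tcp_pos: [0.4601, -0.3258, 0.2225]
ee_rot: [[0.037, -0.999, -0.0], [-0.999, -0.037, 0.0], [-0.0, 0.0, -1.0]]
wrist_force: [-0.1, -1.4, 0.1]
gripper_width: 0.92
gripper_force: 0.0
```

Run:
```python
from h import *
c=cap("wrist","w1.png"); s=sense(); print(s["tcp_pos"],np.array(s["ee_rot"]).round(3).tolist(),s["joints"],s["time_s"])
```

```text
[ 0.46007704 -0.32584883  0.22246396] [[0.032, -0.999, -0.0], [-0.999, -0.032, 0.0], [-0.0, 0.0, -1.0]] [-1.88440378e+01  1.61033769e+01 -8.31931625e+00 -3.69566353e-03
 -6.55914481e+01  2.07034755e+01] 2.05
```

View pics/w1.png

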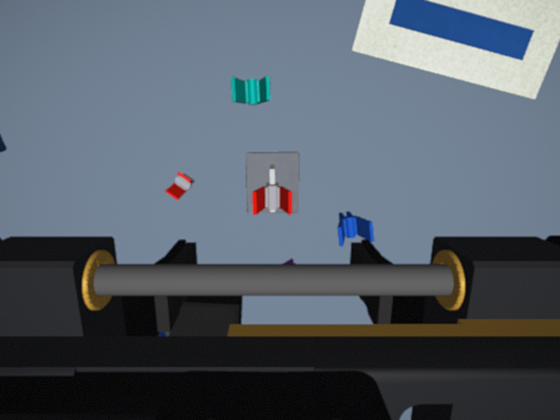

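The wrist view shows the red clip at (272,200) on the grey base (247–299, 152–212), with the plate top visible at (272,172). Handle outer top edges are at about u=253 and u=293.

Run:
```python
from h import *
c=cap("wrist")
print("tcp",proj(c,sense()["tcp_pos"]))
for n,u,v,z in [("b1",247,152,.01),("b2",299,152,.01),("b3",299,212,.01),("b4",247,213,.01),("hL",253,214,.092),("hR",293.5,213,.092),("ptop",272,166,.055),("tube",273,207,.065)]: print(n,atz(c,u,v,z).round(4))
f=c["frame"].astype(int); m=(f[...,2]>130)&(f[...,1]<70)&(f[...,0]<70); m[:, :220]=0; ys,xs=np.nonzero(m[:230]); print(xs.min(),xs.max(),ys.min(),ys.max())
for y in range(185,218,3): print(y,np.nonzero(m[y])[0])
```

```text
tcp (np.float64(273.9257398671391), np.float64(261.42266240043006))
b1 [ 0.4908 -0.3663  0.01  ]
b2 [ 0.433  -0.3682  0.01  ]
b3 [ 0.4294 -0.2993  0.01  ]
b4 [ 0.4899 -0.2962  0.01  ]
hL [ 0.4785 -0.3168  0.092 ]
hR [ 0.4417 -0.3189  0.092 ]
ptop [ 0.4625 -0.3567  0.055 ]
tube [ 0.4603 -0.3175  0.065 ]
253 291 188 213
185 []
188 [264]
191 [254 258 259 260 261 264 288 289 290]
194 [253 254 255 256 257 259 260 261 262 264 287 288 289 290 291]
197 [253 254 255 256 257 259 260 261 262 264 287 288 289 290 291]
200 [253 254 255 256 257 259 260 261 262 264 288 289 290 291]
203 [253 254 255 256 257 259 260 261 262 264 288 289 290 291]
206 [253 254 255 256 257 259 260 261 262 264 288 289 290 291]
209 [253 254 255 256 257 259 260 261 288 289 290 291]
212 [253 254 255 256 257 288 289 290 291]
215 []
```

Emit:
step_arm(targets="0.37 -0.05 2.5 0;0 0 3 0;0 0 3 0;0 0 3 0;0 0 2.5 0;0 0 1.6 0;0 0 0 0;0 0 0 0")

```text
time_s: 2.77
tcp_pos: [0.4606, -0.3296, 0.0661]
ee_rot: [[0.034, -0.999, -0.002], [-0.999, -0.034, 0.0], [-0.0, 0.002, -1.0]]
wrist_force: [0.2, 0.8, 1.0]
gripper_width: 0.918
gripper_force: 0.0
```

Emit:
step_arm(targets="0 0 0 0;0 0 0 0;0 0 0 0;0 0 0 0;0 0 0 0;0 0 0 0;0 0 0 0;0 0 0 0;0 0 0 0;0 0 0 0", claw=0.5)

```text
time_s: 3.6
tcp_pos: [0.4624, -0.3305, 0.0686]
ee_rot: [[0.036, -0.999, 0.003], [-0.999, -0.036, -0.002], [0.003, -0.003, -1.0]]
wrist_force: [-1.4, 2.6, 15.3]
gripper_width: 0.245
gripper_force: 10.3
```

Emit:
step_arm(targets="0 0 0 0;0 0 0 0;0 0 0 0;0 0 0 0", claw=0.5)

```text
time_s: 3.93
tcp_pos: [0.4622, -0.3305, 0.0688]
ee_rot: [[0.036, -0.999, 0.003], [-0.999, -0.036, -0.002], [0.003, -0.003, -1.0]]
wrist_force: [-1.0, 0.2, 8.7]
gripper_width: 0.222
gripper_force: 30.0
```

Run:
```python
from h import *
c=cap("wrist","w2.png"); d=cap("scene"); 
a=c["frame"][100:400,130:430]; b=cv2.resize(d["frame"][250:350,110:243],(400,300),interpolation=cv2.INTER_CUBIC)
cv2.imwrite("pics/d.png",np.hstack([a,b]))
```

```text
(no output)
```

View pics/d.png

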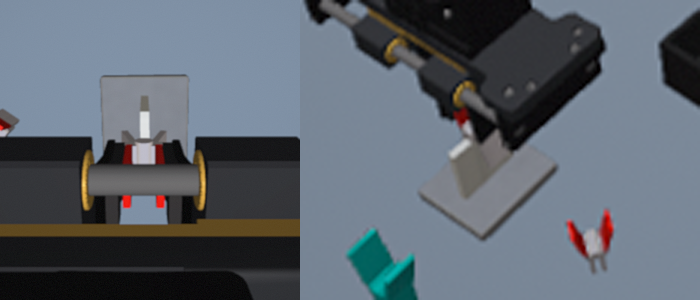

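Gripped: 19.3 mm opening at 30 N, so the jaws are fully open. In the crop both red handles sit between the fingers at (127–160, 150–205). Next I lift and carry it to the tray.

Emit:
step_arm(targets="0 0 -1 0;0 0 -1.5 0;0 0 -2 0;0 0 -2 0;0 0 -1.5 0;0 0 0 0")

```text
time_s: 4.53
tcp_pos: [0.4626, -0.3305, 0.1503]
ee_rot: [[0.036, -0.999, 0.006], [-0.999, -0.036, -0.003], [0.003, -0.006, -1.0]]
wrist_force: [0.4, 0.1, -0.2]
gripper_width: 0.222
gripper_force: 30.0
```

Emit:
step_arm(targets="-2.5 -0.4 0 0;-3.05 -0.49 0 0;-3.05 -0.49 0 0;-3.05 -0.49 0 0;-3.05 -0.49 0 0;-3.05 -0.49 0 0;-3.05 -0.49 0 0;-3.05 -0.49 0 0;-3.05 -0.49 0 0;-2.5 -0.4 0 0;-1.2 -0.2 0 3.2;0 0 0 0")

```text
time_s: 5.53
tcp_pos: [0.4991, -0.0199, 0.1459]
ee_rot: [[-0.019, -1.0, -0.001], [-1.0, 0.019, 0.0], [-0.0, 0.001, -1.0]]
wrist_force: [-0.2, 0.3, -0.4]
gripper_width: 0.222
gripper_force: 30.0
```

Run:
```python
from h import *
c=cap("wrist","w3.png"); s=sense(); print(s["tcp_pos"],s["gripper_width"],s["gripper_force"],s["wrist_force"])
print("tcp",proj(c,s["tcp_pos"]))
for y in(.018,-.022,-.062,-.1): print(proj(c,[.5,y,.045]))
```

```text
[ 0.49878765 -0.02103942  0.14587173] 0.22786441861179146 30.000151106410158 [0.03816128 0.4586814  0.63052986]
tcp (np.float64(274.6675519530332), np.float64(259.3807016645068))
(np.float64(273.3240279036846), np.float64(256.51694360454655))
(np.float64(272.4271134056305), np.float64(210.64687581792566))
(np.float64(271.4624508149391), np.float64(161.31203005254454))
(np.float64(270.4760181174746), np.float64(110.86381587181741))
```

View pics/w3.png

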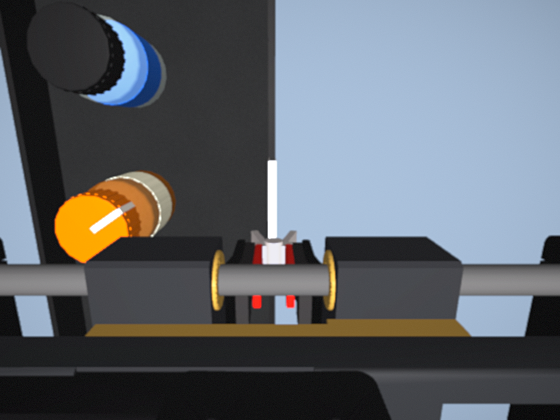

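The plate's top edge runs u=268–276, with its near end at (272,160) against a predicted (271.5,161), so the wall centre is at x≈0.500. The clip tube is at u≈273, in line with it. Lowering.

Emit:
step_arm(targets="0 -0.08 1.5 0;0 0 2 0;0 0 2 0;0 0 1.5 0;0 0 0.8 0;0 0 0.5 0;0 0 0.3 0;0 0 0 0;0 0 0 0")

```text
time_s: 6.33
tcp_pos: [0.5006, -0.0222, 0.0611]
ee_rot: [[-0.021, -1.0, 0.001], [-1.0, 0.021, 0.0], [-0.0, -0.001, -1.0]]
wrist_force: [-0.1, 1.2, -0.7]
gripper_width: 0.222
gripper_force: 30.0
```

Emit:
step_arm(targets="0 0 0.2 0;0 0 0.15 0;0 0 0 0;0 0 0 0")

```text
time_s: 6.67
tcp_pos: [0.501, -0.0219, 0.0589]
ee_rot: [[-0.02, -1.0, 0.003], [-1.0, 0.02, 0.0], [-0.0, -0.003, -1.0]]
wrist_force: [-2.1, -0.3, 8.6]
gripper_width: 0.224
gripper_force: 30.0
```

Seated at the predicted height with 8.6 N of contact. Releasing.

Emit:
step_arm(targets="0 0 0 0;0 0 0 0;0 0 0 0;0 0 0 0;0 0 0 0;0 0 0 0;0 0 0 0;0 0 0 0", claw=7.5)

```text
time_s: 7.33
tcp_pos: [0.5, -0.0221, 0.0569]
ee_rot: [[-0.021, -1.0, -0.0], [-1.0, 0.021, -0.0], [0.0, 0.0, -1.0]]
wrist_force: [0.2, -0.5, 0.2]
gripper_width: 0.743
gripper_force: 0.0
```

Emit:
step_arm(targets="0 0 -1 0;0 0 -2 0;0 0 -3 0;0 0 -3 0;0 0 -3 0;0 0 -2 0;0 0 0 0")

```text
time_s: 7.92
tcp_pos: [0.5029, -0.0218, 0.2021]
ee_rot: [[-0.02, -1.0, 0.01], [-1.0, 0.02, 0.001], [-0.001, -0.01, -1.0]]
wrist_force: [0.1, -0.3, 0.3]
gripper_width: 0.859
gripper_force: 0.0
```

Run:
```python
from h import *
c=cap("wrist","w4.png"); s=sense(); print(s["tcp_pos"],s["joints"])
print("clip exp",proj(c,[.5,-.022,.05]),proj(c,[.5,-.022,.075]))
print("cap exp",proj(c,[.617,-.0243,.102]))
```

```text
[ 0.50141285 -0.02178357  0.1995259 ] [ 1.60887526e+01  1.09867856e+01 -1.87481507e+01  1.83534786e-02
 -5.99302689e+01 -1.72854927e+01]
clip exp (np.float64(278.1937124769821), np.float64(199.3689891730762)) (np.float64(278.33241936601235), np.float64(205.28801130510692))
cap exp (np.float64(135.46854687930215), np.float64(212.49236290669464))
```

View pics/w4.png

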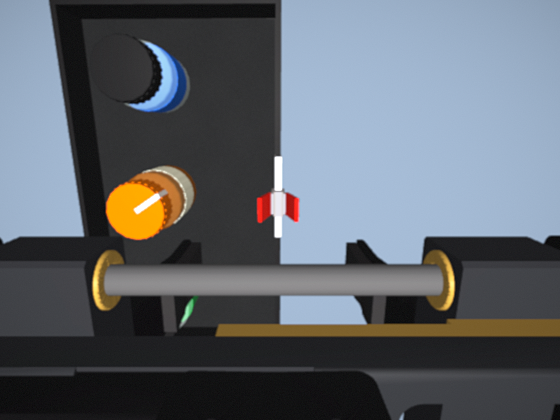

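The clip is clamped on the plate at (278,204), as expected. The cap centre is at about (137,210) and its line points to (165,194). Fitting the cap.

```bash
cat >> h.py <<'E'
def capfit(c,z=.103):
    f=c["frame"].astype(int); m=((f[...,2]>215)&(f[...,1]>90)&(f[...,0]<70))|((f.min(2)>190))
    o=((f[...,2]>215)&(f[...,1]>90)&(f[...,0]<70)).astype(np.uint8)
    n,l,st,ce=cv2.connectedComponentsWithStats(o); k=1+np.argmax(st[1:,4])
    pts=np.argwhere(l==k)[:,::-1].astype(np.float32); h=cv2.convexHull(pts)[:,0]
    w=np.array([atz(c,u,v,z)[:2] for u,v in h]); (cx,cy),rad=cv2.minEnclosingCircle(w.astype(np.float32)*1000)
    return cx/1000,cy/1000,rad,st[k]
E
python3 - <<'E'
from h import *
c=cap("wrist"); print(capfit(c)); print(capfit(cap("top"))); print(atz(c,137,211,.103),atz(c,165,194,.103)); s=sense();print(s["tcp_pos"])
E
```

```text
(0.6161282348632813, -0.026314233779907225, 24.761768341064453, array([ 102,  182,   61,   59, 2422], dtype=int32))Traceback (most recent call last):
  File "<stdin>", line 2, in <module>
  File "h.py", line 21, in capfit
    n,l,st,ce=cv2.connectedComponentsWithStats(o); k=1+np.argmax(st[1:,4])
                                                       ~~~~~~~~~^^^^^^^^^^
    return _wrapfunc(a, 'argmax', axis=axis, out=out, **kwds)
    return bound(*args, **kwds)
ValueError: attempt to get argmax of an empty sequence
```

Emit:
step_arm(targets="0.05 -2.8 0 0;0.05 -2.9 0 0;0.05 -2.9 0 0;0.05 -2.9 0 0;0 0 0 -7.1;0 0 0 -7.1;0 0 0 -7.1;0 0 0 -7.1;0 0 0 -7.1;0 0 0 -7.1;0 0 0 -7.1;0 0 0 -7.1", claw=7.0)

```text
time_s: 9.07
tcp_pos: [0.614, -0.0266, 0.1947]
ee_rot: [[0.828, -0.56, -0.004], [-0.56, -0.828, -0.001], [-0.003, 0.003, -1.0]]
wrist_force: [0.9, 0.2, 0.3]
gripper_width: 0.803
gripper_force: 0.0
```

Emit:
step_arm(targets="0 0 0 -7.1;0 0 0 -7.1;0 0 0 -7.1;0 0 0 -7.1;0 0 0 -7.1;0 0 0 -7.1;0 0 0 -7.1;0 0 0 -7.1;0 0 0 -7.1;0 0 0 0;0 0 0 0")

```text
time_s: 9.98
tcp_pos: [0.6143, -0.0265, 0.1953]
ee_rot: [[0.872, 0.49, -0.003], [0.49, -0.872, -0.0], [-0.003, -0.001, -1.0]]
wrist_force: [-0.0, 0.8, -0.1]
gripper_width: 0.804
gripper_force: 0.0
```

Run:
```python
from h import *
c=cap("wrist","w5.png"); s=sense(); print(s["tcp_pos"],np.array(s["ee_rot"]).round(3).tolist(),s["joints"],capfit(c)); print(proj(c,[.6161,-.0263,.103]))
```

```text
[ 0.61447796 -0.02655391  0.19569838] [[0.872, 0.49, -0.002], [0.49, -0.872, -0.0], [-0.002, -0.001, -1.0]] [ 1.25789392e+01  2.22459294e+01 -3.20485951e+00 -1.23442623e-02
 -6.46926885e+01  1.06749834e+02] (0.6213912963867188, -0.022565568923950195, 27.255266189575195, array([ 242,  170,   62,   68, 2913], dtype=int32))
(np.float64(272.67896177981225), np.float64(212.11478195881685))
```

View pics/w5.png

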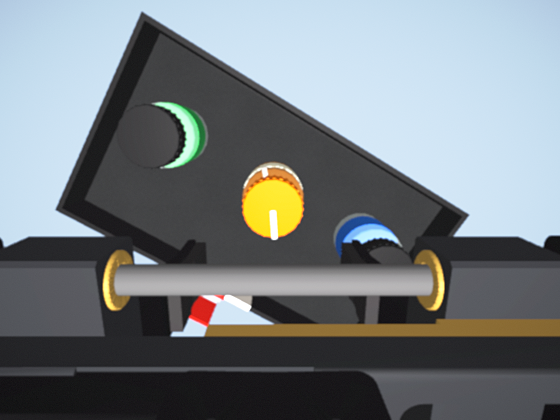

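The cap line points to az ≈209° (tip at (274,238)). The jar mark at (265,172) is about 17° left of the camera plane, so az ≈46°. That puts the cap about 163° (2.85 rad) off the stop, which is within the stated range. Descending to grip.

Emit:
step_arm(targets="0.17 0.04 2 0;0 0 2.5 0;0 0 2.5 0;0 0 2 0;0 0 1.2 0;0 0 0.7 0;0 0 0.35 0;0 0 0 0;0 0 0 0")

```text
time_s: 10.78
tcp_pos: [0.6173, -0.0259, 0.0853]
ee_rot: [[0.871, 0.492, 0.001], [0.492, -0.871, -0.0], [0.001, 0.001, -1.0]]
wrist_force: [-0.3, 0.5, 0.6]
gripper_width: 0.804
gripper_force: 0.0
```

Emit:
step_arm(targets="0 0 0 0;0 0 0 0;0 0 0 0;0 0 0 0;0 0 0 0;0 0 0 0;0 0 0 0;0 0 0 0;0 0 0 0;0 0 0 0", claw=3.5)

```text
time_s: 11.62
tcp_pos: [0.6162, -0.0248, 0.085]
ee_rot: [[0.87, 0.492, -0.0], [0.492, -0.87, 0.001], [0.0, -0.001, -1.0]]
wrist_force: [-3.2, 4.7, 3.8]
gripper_width: 0.544
gripper_force: 30.0
```

Gripped: 47.3 mm at 30 N. Screwing clockwise while following the thread.

Emit:
step_arm(targets="0 0 0.008 7;0 0 0.008 7;0 0 0.008 7;0 0 0.008 7;0 0 0.008 7;0 0 0.008 7;0 0 0.008 7;0 0 0.008 7;0 0 0.008 7;0 0 0.008 7")

```text
time_s: 12.45
tcp_pos: [0.6164, -0.0231, 0.0842]
ee_rot: [[0.757, -0.653, 0.001], [-0.653, -0.757, 0.004], [-0.002, -0.003, -1.0]]
wrist_force: [-3.4, 10.3, 2.7]
gripper_width: 0.544
gripper_force: 30.0
```

```bash
cat > st.py <<'E'
from h import *
s=sense(); R=np.array(s["ee_rot"]).reshape(3,3)
print("az tool x",np.degrees(np.arctan2(R[1,0],R[0,0])).round(2),"F",np.round(s["wrist_force"],1),"M",np.round(s["moment"],2),"j6",round(s["joints"][5],1),"eff6",round(s["effort"][5],2),np.round(s["tcp_pos"],4),s["gripper_force"])
E
python3 st.py
```

```text
az tool x -40.8 F [-3.4 10.3  2.7] M [3.2  1.03 0.13] j6 36.6 eff6 0.86 [ 0.6164 -0.0231  0.0842] 29.991056621074677
```

Emit:
step_arm(targets="-0.1 -0.11 0 0;0 0 0.008 7;0 0 0.008 7;0 0 0.008 7;0 0 0.008 7;0 0 0.008 7;0 0 0.008 7;0 0 0.008 7;0 0 0.008 7;0 0 0 0")

```text
time_s: 13.28
tcp_pos: [0.6178, -0.0224, 0.0837]
ee_rot: [[-0.117, -0.993, 0.003], [-0.993, 0.117, 0.003], [-0.003, -0.003, -1.0]]
wrist_force: [-0.2, 6.4, 0.4]
gripper_width: 0.543
gripper_force: 30.0
```

```bash
python3 st.py
```

```text
az tool x -96.71 F [-0.2  6.4  0.4] M [ 2.03  0.06 -0.06] j6 -19.5 eff6 -0.53 [ 0.6178 -0.0224  0.0837] 30.00274121761322
```

Emit:
step_arm(targets="0 0 0.006 5;0 0 0.006 5;0 0 0.006 5;0 0 0.006 5")

```text
time_s: 13.62
tcp_pos: [0.6183, -0.0226, 0.0835]
ee_rot: [[-0.449, -0.894, 0.004], [-0.894, 0.449, 0.002], [-0.004, -0.003, -1.0]]
wrist_force: [1.4, 6.3, 0.1]
gripper_width: 0.545
gripper_force: 30.0
```

```bash
python3 st.py
```

```text
az tool x -116.68 F [1.4 6.3 0.1] M [ 1.8  -0.26  0.1 ] j6 -39.5 eff6 0.6 [ 0.6183 -0.0226  0.0835] 29.99485194683075
```

Emit:
step_arm(targets="0 0 0.004 4;0 0 0.004 4;0 0 0.004 4;0 0 0.004 4")

```text
time_s: 13.95
tcp_pos: [0.6187, -0.0228, 0.0834]
ee_rot: [[-0.677, -0.736, 0.005], [-0.736, 0.677, 0.002], [-0.005, -0.002, -1.0]]
wrist_force: [3.0, 4.5, 0.2]
gripper_width: 0.54
gripper_force: 30.0
```

```bash
python3 st.py
```

```text
az tool x -132.63 F [3.  4.5 0.2] M [ 1.49 -0.63  0.07] j6 -55.4 eff6 0.47 [ 0.6187 -0.0228  0.0834] 29.996204674243927
```

Emit:
step_arm(targets="0 0 0.003 3;0 0 0.003 3;0 0 0.003 3")

```text
time_s: 14.2
tcp_pos: [0.6189, -0.0229, 0.0833]
ee_rot: [[-0.782, -0.623, 0.006], [-0.623, 0.782, 0.002], [-0.005, -0.002, -1.0]]
wrist_force: [2.5, 3.9, -1.1]
gripper_width: 0.544
gripper_force: 30.0
```

```bash
python3 st.py
```

```text
az tool x -141.48 F [ 2.5  3.9 -1.1] M [ 1.41 -0.67  0.92] j6 -64.3 eff6 -0.49 [ 0.6189 -0.0229  0.0833] 29.997169375419617
```

Emit:
step_arm(targets="0 0 0.003 3;0 0 0.003 3;0 0 0.003 3")

```text
time_s: 14.45
tcp_pos: [0.6162, -0.0247, 0.0831]
ee_rot: [[-0.869, -0.495, -0.002], [-0.495, 0.869, -0.002], [0.002, -0.001, -1.0]]
wrist_force: [-3.3, -0.1, 4.1]
gripper_width: 0.542
gripper_force: 30.0
```

```bash
python3 st.py
```

```text
az tool x -150.33 F [-3.3 -0.1  4.1] M [-0.36  1.48  1.05] j6 -73.2 eff6 -0.73 [ 0.6162 -0.0247  0.0831] 29.996796548366547
```

The torque jumped from 0.1 to about 1 N·m near az −137°, i.e. after ≈166° against a predicted 163°, and then the grip slipped. The cap is at its stop. Before backing off, I'll check the line direction numerically in the wrist picture.

```bash
cat > ln.py <<'E'
from h import *
import sys
c=cap("wrist"); z=float(sys.argv[1]); ctr=np.array([.6162,-.0247]); f=c["frame"].astype(int)
V,U=np.mgrid[0:420,0:560]
W=np.array([atz(c,u,v,z)[:2] for u,v in zip(U.ravel(),V.ravel())]).reshape(420,560,2)-ctr
rr=np.hypot(W[...,0],W[...,1]); disc=rr<.0235
o=(f[...,2]>180)&(f[...,0]<90)&(f[...,1]>60)&disc; w=(f.min(2)>150)&disc
a=np.degrees(np.arctan2(W[...,1],W[...,0]))
print("disc",disc.sum(),"orange",o.sum(),"white",w.sum())
if w.sum():
  b=w&(rr>.008); print("line az",np.degrees(np.arctan2(np.sin(np.radians(a[b])).sum(),np.cos(np.radians(a[b])).sum())),"rmax",rr[w].max(),"spread",np.percentile(a[b],[5,50,95]) if b.any() else 0)
E
python3 ln.py .1; python3 st.py
```

```text
disc 7196 orange 3944 white 2569
line az 31.67658243260402 rmax 0.023480403832741126 spread [-61.0756233   37.20433817 120.40524708]
az tool x -150.47 F [-3.7 -0.6  3.2] M [-0.11  0.95  0.93] j6 -73.3 eff6 -1.08 [ 0.616  -0.0248  0.0831] 30.001143515110016
```

The white pixels are mixed up with bright gripper parts, but their median az of 37° is near the mark, which fits a bottomed cap. Backing off 94°: a quarter turn plus the elastic wind-up.

Emit:
step_arm(targets="0 0 0 -3;0 0 -0.007 -7;0 0 -0.008 -7;0 0 -0.008 -7;0 0 -0.008 -7;0 0 -0.008 -7;0 0 -0.008 -7")

```text
time_s: 15.08
tcp_pos: [0.6171, -0.0257, 0.0837]
ee_rot: [[-0.261, -0.965, 0.001], [-0.965, 0.261, -0.001], [0.001, -0.001, -1.0]]
wrist_force: [-0.2, -3.6, 0.7]
gripper_width: 0.542
gripper_force: 30.0
```

```bash
python3 st.py
```

```text
az tool x -105.15 F [-0.2 -3.6  0.7] M [-1.13 -0.02 -0.06] j6 -27.9 eff6 -0.87 [ 0.6171 -0.0257  0.0837] 29.99716490507126
```

Emit:
step_arm(targets="0 0 -0.008 -7;0 0 -0.008 -7;0 0 -0.008 -7;0 0 -0.008 -7;0 0 -0.008 -7;0 0 -0.008 -7;0 0 -0.007 -6;0 0 -0.003 -1;0 0 0 0;0 0 0 0;0 0 0 0")

```text
time_s: 16.0
tcp_pos: [0.6186, -0.0254, 0.0843]
ee_rot: [[0.551, -0.834, 0.004], [-0.834, -0.551, -0.001], [0.003, -0.003, -1.0]]
wrist_force: [3.5, -4.7, -0.7]
gripper_width: 0.542
gripper_force: 30.0
```

```bash
python3 st.py
python3 - <<'E'
from h import *
# clip check & line: save diagnostics
c=cap("top"); f=c["frame"].astype(int); m=(f[...,2]>130)&(f[...,1]<80)&(f[...,0]<80)
u,v=proj(c,[.5,-.022,.07]); u,v=int(u),int(v); print("red near clip",m[v-15:v+15,u-20:u+20].sum(),(u,v))
d=cap("scene"); f=d["frame"].astype(int)
for n,p in [("cap",[.6162,-.0247,.101]),("side+y",[.6162-.012,-.0247+.02,.101])]:
    u,v=proj(d,p); u,v=int(u),int(v); print(n,(u,v),d["frame"][v-8:v+9:4,u-12:u+13:4].tolist())
E
```

```text
az tool x -56.55 F [ 3.5 -4.7 -0.7] M [-1.27 -0.94  0.08] j6 20.7 eff6 -0.05 [ 0.6186 -0.0254  0.0843] 29.99984085559845
red near clip 34 (274, 213)
cap (325, 223) [[[26, 26, 27], [40, 39, 38], [40, 37, 33], [86, 86, 83], [43, 36, 30], [39, 38, 37], [39, 37, 37]], [[20, 18, 18], [27, 78, 148], [0, 121, 216], [218, 220, 217], [0, 118, 215], [0, 123, 222], [41, 36, 31]], [[24, 23, 24], [0, 122, 218], [0, 120, 216], [92, 149, 216], [0, 119, 215], [0, 120, 215], [0, 116, 212]], [[22, 18, 20], [0, 111, 206], [0, 120, 215], [0, 118, 215], [0, 119, 215], [0, 119, 215], [0, 79, 161]], [[22, 20, 18], [1, 61, 123], [0, 73, 144], [0, 105, 196], [0, 106, 198], [0, 66, 135], [7, 44, 92]]]
side+y (326, 215) [[[84, 87, 89], [81, 79, 80], [74, 71, 72], [68, 69, 69], [55, 54, 55], [41, 40, 39], [42, 40, 40]], [[45, 50, 56], [43, 41, 42], [44, 43, 43], [49, 48, 48], [55, 53, 53], [60, 59, 59], [67, 65, 66]], [[40, 39, 41], [40, 38, 38], [37, 34, 29], [46, 41, 37], [42, 37, 33], [39, 38, 38], [36, 34, 35]], [[23, 21, 21], [0, 111, 203], [0, 120, 215], [166, 191, 217], [0, 119, 215], [0, 111, 204], [32, 30, 28]], [[24, 17, 12], [0, 120, 215], [0, 120, 215], [159, 171, 209], [0, 119, 215], [0, 120, 215], [20, 54, 114]]]
```

The scene camera can see the cap. I'll measure the line's azimuth there, and the mark's azimuth from saved picture w5.

Run:
```python
from h import *
d=cap("scene")
def line(f,ctr,z,c):
  f=f.astype(int); P=[]
  for v in range(205,240):
    for u in range(305,345):
      q=atz(c,u,v,z)[:2]-ctr; b=f[v,u,0]
      if np.hypot(*q)<.024 and f[v,u].min()>70 and f[v,u,2]>180: P.append((*q,b,u,v))
  P=np.array(P); w=P[:,2]; m=(P[:,:2]*w[:,None]).sum(0)/w.sum()
  print("az of mean",np.degrees(np.arctan2(m[1],m[0])),"ends",P[P[:,4].argmin()].round(4),P[P[:,4].argmax()].round(4),len(P))
  x=P[:,:2]-m; C=(x*w[:,None]).T@x; e,v=np.linalg.eigh(C); v=v[:,1]*np.sign(v[:,1]@m); print("az axis",np.degrees(np.arctan2(v[1],v[0])))
ctr=np.array([.6165,-.0247])
line(d["frame"],ctr,.101,d)
line(cv2.imread("pics/s0.png"),ctr,.102,d)
# mark in w5: pose then
from scipy.spatial.transform import Rotation
w=cams.capture("wrist"); T=np.array(w["tool_from_camera"]); R=np.array([[.872,.49,-.002],[.49,-.872,0],[-.002,-.001,-1]])
c=dict(d); c.update(f=210/np.tan(np.radians(w["vertical_fov"])/2),cx=w["cx"],cy=w["cy"],eye=R@T[:3,3]+np.array([.61448,-.02655,.1957]),rotation=R@T[:3,:3])
f=cv2.imread("pics/w5.png").astype(int)
for v in range(164,184,2): print(v,[u for u in range(250,295) if f[v,u].min()>175])
# side: ray hits cylinder r=28 mm / shoulder
for az in (25,30,35,40,45,50): 
  a=np.radians(az); print(az,[tuple(np.round(proj(c,[ctr[0]+r_*np.cos(a),ctr[1]+r_*np.sin(a),z]),1)) for r_,z in((.0245,.073),(.028,.065),(.028,.055))])
```

```text
az of mean 127.14129525662324 ends [-1.51e-02  1.60e-02  1.96e+02  3.24e+02  2.16e+02] [-1.30e-03 -4.00e-04  9.20e+01  3.25e+02  2.23e+02] 25
az axis 133.49296887593408
az of mean -145.87363820170597 ends [-1.90e-02 -1.15e-02  1.91e+02  3.15e+02  2.22e+02] [-2.40e-03 -6.30e-03  8.30e+01  3.23e+02  2.24e+02] 27
az axis -145.49115347929316
164 []
166 [265, 266, 267, 268, 269, 270, 271, 272, 273, 274, 275, 276, 277, 278, 279, 280, 281, 282]
168 [258, 259, 260, 261, 262, 263, 264, 265, 266, 281, 282, 285, 286, 287]
170 [255, 256, 257, 258, 259, 262, 263, 264, 265, 266, 286, 287, 288, 289, 290]
172 [253, 254, 255, 262, 263, 264, 265, 266, 267, 289, 290, 291, 292]
174 [251, 252, 253, 263, 264, 265, 266, 267, 293, 294]
176 [250, 251, 263, 264, 265, 294]
178 []
180 []
182 []
25 [(np.float64(274.5), np.float64(176.1)), (np.float64(274.8), np.float64(170.9)), (np.float64(274.7), np.float64(169.5))]
30 [(np.float64(272.0), np.float64(176.0)), (np.float64(272.0), np.float64(170.8)), (np.float64(272.0), np.float64(169.4))]
35 [(np.float64(269.5), np.float64(176.2)), (np.float64(269.2), np.float64(170.9)), (np.float64(269.4), np.float64(169.5))]
40 [(np.float64(267.1), np.float64(176.5)), (np.float64(266.5), np.float64(171.3)), (np.float64(266.7), np.float64(169.9))]
45 [(np.float64(264.6), np.float64(177.1)), (np.float64(263.8), np.float64(172.0)), (np.float64(264.1), np.float64(170.5))]
50 [(np.float64(262.3), np.float64(177.9)), (np.float64(261.2), np.float64(172.8)), (np.float64(261.6), np.float64(171.3))]
```

The line is at az ≈127–133° and the mark at ≈43°, so the cap is 84–90° off the stop, within the tolerance. It is still gripped at 30 N and not moving. Handing in.

```bash
python3 -c "
from station import r
print(r.finish_job())"
```

```text
the job is handed in; nothing more can be done
None
```

The job is handed in with no verdict returned: the red clip is clamped on the white plate and released, and the orange cap was bottomed out (by the torque jump), backed off about a quarter turn (84–90° measured) and is still held at 30 N.

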